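Clear the tin and pop the touch-latch cupboard

ROBOT

A 6-joint arm with a two-finger parallel gripper is mounted at the origin on the work surface. World frame = base frame: x ahead of the robot, y to its left, z up, the work surface at z = 0. Lengths are in m, angles in rad, forces in N, time in s.
With the tool pointing down it reaches from about 0.35 to 0.975 m from the base axis. Payload 4.9 kg.
Tool frame: the origin (TCP) lies midway between the tips of the shut fingers; the grasp point (between the pads) lies 19 mm behind it; z points along the fingers, y is the direction in which the jaws open and shut (so a half turn about z gives the same grasp; the last joint's range is limited). The gripper opens to 85 mm and grips with 20 to 120 N. Pads are 22 mm wide; open, the fingers measure 114 mm over their backs; the gripper's body (76 mm by 85 mm) begins 54 mm behind the grasp point. The pads swing forward as they close: fully open they stand 13 mm farther back than shut.
Start: joints at [1.177, 0.053, 1.613, -0, 1.476, -0.119], TCP at [0.17, 0.602, 0.231] pointing down, gripper open.
Joint ranges: [-3.01, 3.01], [-1.01, 2.22], [0.06, 2.58], [-1.02, 4.17], [0.09, 2.62], [-3.14, 3.14]. Speed limits (rad/s): [2.57, 2.57, 3.14, 3.14, 3.14, 3.14].

INTERFACE

Orientations are given as a unit quaternion [w, x, y, z].
In Python, from plant import manip, cams gives the robot as it stands.
- The arm moves only by the tool jog_arm, never from a script. Its argument "targets" is a list of rows, each a list of 4 numbers: the shift along the tool's x, y, z in m, then the turn about the tool's z in degrees. A call has 1 to 5 rows; each row is the pose to reach, as a shift and turn from the pose commanded when the call began, along the tool's axes at that moment; what a row does not reach only later rows make up. A row lasts 1/12 s, in which the tool goes at most 41.7 mm and 7.16 degrees, less where a joint would pass 70% of its speed; a pose out of reach is approached as far as the arm can. A call with a gripper value outside its range is refused whole. "fingers" is the opening, from 0 (shut) to 1 (fully open), set as the call begins (left out, the last holds). The fingers move at their own pace and stop on an object; the grip force is fixed at half the most. Time passes only in rows, so rows that repeat a pose let the fingers close. It gives the time, the measured TCP pose, the force and the opening at its end, in the units of the state.
- manip.state(): the state, without advancing time (a new reading comes with each control period).
- cams.grab_frame(name): name is "scene" or "top" or "wrist"; returns the picture (400x640x3 uint8, red, green, blue); there is no depth.
- cams.get_calibration(name): a dict with "camera_matrix" (3x3 intrinsics, pixels), "cam_to_world" (4x4, takes a point from camera to world coordinates). Camera axes: x right, y up, looking along -z (the intrinsics and any distortion apply to the point x, -y, -z); pixel columns grow to the right and rows downward; lengths in m; the calibration is good to about 2 mm. A picture is of the moment at which its call begins: read the wrist's pose just before it. get_calibration takes no time and is no camera call; for the wrist camera it gives the pose at the moment of the call.
- manip.job_done(): hands the job in, once; it reports no verdict.
The state is a dict: "time": time; "joint_pos": joint angles; "joint_vel": joint speeds; "joint_efforts": joint torques, N m; "tool_pos": TCP position; "tool_rot": TCP orientation; "contact_force": force on the tool from outside, world axes, zero at the start; "ft_torque": the same for the moment, N m; "gripper_width": opening from 0.0 (shut) to 1.0 (fully open).
Only numpy, scipy, OpenCV 4.12 (cv2) and the standard library are available. Lean on these libraries where they do the work, as an engineer would, in place of code of your own. Each camera call takes 0.05 s, during which the arm holds its last target. There are 200 camera calls.

TASK

The polish tin stands in the way of the wider cupboard's handleless push-to-open door: with a fingertip, slide the tin along the console, without picking it up or tipping it, until it stands wholly outside the quarter circle that this door sweeps about its hinge. Then press that door in at its free edge until the catch lets go, back off so that its spring swings it ajar, and leave it ajar. The narrow cupboard's door stays shut and everything else stays where it is.

Things in the scene. Friction and masses are not known exactly. Their poses are not given: they have to be found in the camera images.
- wide_cupboard: The wider of two fixed white box cupboards, 240 mm wide (y), 150 deep (x), 160 high. Origin: centre of the carcass's front edge, underside, on the console; x points into the cupboard, y to the hinge side (left seen from the robot), z up. Its brown wooden door, facing the robot, 210 mm wide, 15 to 145 mm above the console, has no handle; shut, its outer face stands 14 mm in front of the carcass (x = -0.014).
- wide_cupboard_door (a joint): Wide door, rad: 0 shut and latched, grows as it swings out towards the robot, negative when pressed in. The catch lets go when the free edge is pressed in about 5 mm (-0.025, some 6 N); stop at -0.045 (9 mm). Then a spring swings it to about 0.6 as the finger backs off (it rests on the finger until then); it does not latch again.
- wide_cupboard_push (a point): Place to press on the wide door: on its outer face, 30 mm from its free edge (the -y side), 125 mm above the console; it moves with the door.
- wide_cupboard_hinge (a point): On the hinge axis of the wide door (105 mm to the +y side of the cupboard's origin, in the plane of the carcass's front), 80 mm above the console. The door sweeps a quarter circle of 210 mm radius about it in front of the cupboard.
- narrow_cupboard: The narrow cupboard, 140 mm wide, 150 mm deep, 160 mm high, fixed; origin and axes as for the wide one, with a like door 110 mm wide that is to stay shut. It stands left or right of the wide one.
- narrow_cupboard_door (a joint): Door of the narrow cupboard: rad, 0 shut, works like the wide one.
- tin: Plain round metal shoe-polish tin, 66 mm in diameter, 36 mm high, 0.1 to 0.2 kg, standing loose on the console in front of the wide door. Origin: centre of its underside, z up.
- sunglasses: Bystander: black sunglasses, folded, 125 mm wide and 40 mm high, standing on top of the narrow cupboard; origin between the lenses at the underside.
- headphones: Bystander: black headphones, about 180 by 175 mm, 72 mm high, lying at the left; origin between the cups at the underside.
- shoe_brush: Bystander: shoe brush, 150 by 48 mm, 40 mm high, at the front left; origin centre of the underside.
- dumbbell: Bystander: small blue dumbbell, 190 mm long, 60 mm high, at the right; origin under its centre.
- care_bottle: Bystander: grey bottle, 52 mm in diameter, 150 mm high, standing left of the cupboards; origin centre of the underside.
- keys: Bystander: bunch of keys lying flat, about 85 mm long, 4 mm high, on top of the wide cupboard; origin centre of the key ring.
Mind the look-alikes: they are no part of the job. Several things have the shape of the tin; the one meant has the colours described above. What is shaped like the narrow_cupboard but pink is not meant.

How it is judged:
On the way, in this order (a step that is already met when the one before it is completed fails the run):
1. the tin stands outside the quarter circle of the wide door, which is still shut ((horizontal distance between tin and wide_cupboard_hinge above 0.24 m or y of tin in the frame of wide_cupboard above 0.136 m) and value of joint wide_cupboard_door below 0.04 rad and linear speed of tin below 0.02 m/s), for 0.2 s.
2. the wide door has sprung ajar (value of joint wide_cupboard_door above 0.4 rad), for 0.2 s.
At the end, for the whole second after the job is handed in: The wide door is at rest ajar (0.4 to 0.8 rad), the narrow door is shut (under 0.03 rad), and the tin stands upright at rest on the console, its centre more than 240 mm from the wide door's hinge axis (or more than 31 mm past it on the hinge side) ((horizontal distance between tin and wide_cupboard_hinge above 0.24 m or y of tin in the frame of wide_cupboard above 0.136 m) and height (world z) of tin below 0.006 m and angle between tin's own z axis and vertical below 0.1 rad and linear speed of tin below 0.02 m/s and value of joint wide_cupboard_door between 0.4 and 0.8 rad and velocity of joint wide_cupboard_door between -0.1 and 0.1 rad/s and value of joint narrow_cupboard_door below 0.03 rad); the robot touches nothing.
It fails at once if the tin is lifted (over 8 mm) or tipped (over 0.3 rad) (height (world z) of tin above 0.008 m or angle between tin's own z axis and vertical above 0.3 rad).
It fails at once if the narrow door springs open (value of joint narrow_cupboard_door above 0.05 rad).
It fails at once if a bystander is displaced by more than 25 mm (distance of any of sunglasses, headphones, shoe_brush, dumbbell, care_bottle, keys from where it was at the start of the episode above 0.025 m).
It also fails if it takes over 58 s, if anything falls off the work surface, if the arm or the gripper's body presses on something with over 40 N, if the wrist force passes 120 N, or if a joint passes its speed limit or range.

## Working session

There is one attempt and no reset: what is moved stays moved. The work goes in short steps, Python scripts to look and compute and a tool call to move; the robot and the scene stay as the last step left them, time stands still between calls to the robot, and variables do not carry over. Pictures are saved under pics/ and viewed, about 8 in all and at most 12, crops included, and the job is handed in when it is done.

Besides the shell and the picture viewer there is one more tool, called after "Emit:" by a JSON object that holds its "op" and its "data", one argument or row to a line. jog_arm: Moves the arm, as the interface text tells. Its arguments: {"type":"object","properties":{"targets":{"type":"array"},"fingers":{"type":"number"}},"required":["targets"]}

```bash
mkdir -p pics
python3 - <<'E'
from plant import manip,cams
import cv2,numpy as np
for n in("scene","top"):
    cv2.imwrite(f"pics/{n}0.png",cams.grab_frame(n)[:,:,::-1])
    c=cams.get_calibration(n);print(n,{k:np.round(v,4).tolist() if not isinstance(v,str) else v for k,v in c.items()})
s=manip.state();print({k:np.round(v,3).tolist() for k,v in s.items()})
E
```

```text
scene {'camera_matrix': [[502.2435, 0.0, 323.9356], [0.0, 502.2435, 195.4479], [0.0, 0.0, 1.0]], 'cam_to_world': [[-0.9742, 0.1809, -0.1348, 0.2129], [-0.2255, -0.7661, 0.6019, 0.9573], [0.0056, 0.6168, 0.7871, 1.3552], [0.0, 0.0, 0.0, 1.0]]}
top {'camera_matrix': [[418.9968, 0.0, 310.7116], [0.0, 418.9968, 192.9358], [0.0, 0.0, 1.0]], 'cam_to_world': [[0.007, 0.9852, -0.1712, 0.2008], [-1.0, 0.0079, 0.0041, 0.0198], [0.0054, 0.1712, 0.9852, 1.5335], [0.0, 0.0, 0.0, 1.0]]}
{'time': 0.1, 'joint_pos': [1.177, 0.053, 1.614, 0.0, 1.476, -0.119], 'joint_vel': [0.0, -0.001, -0.003, 0.001, -0.001, 0.001], 'joint_efforts': [0.001, -39.49, -37.136, -0.0, 0.004, -0.0], 'tool_pos': [0.169, 0.601, 0.23], 'tool_rot': [-0.0, 0.137, 0.991, -0.001], 'contact_force': [0.451, -0.108, -0.127], 'ft_torque': [0.014, -0.015, -0.016], 'gripper_width': 0.996}
```

View pics/scene0.png

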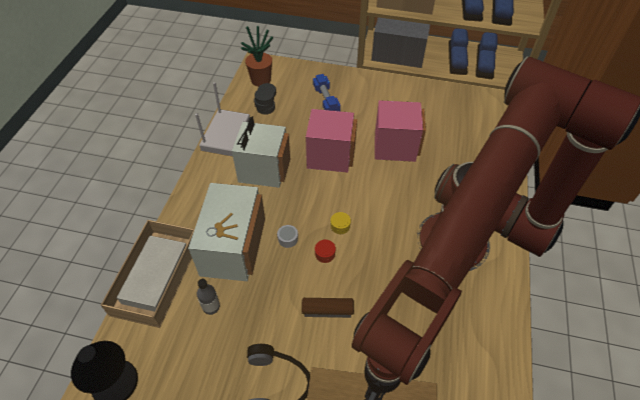

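View pics/top0.png

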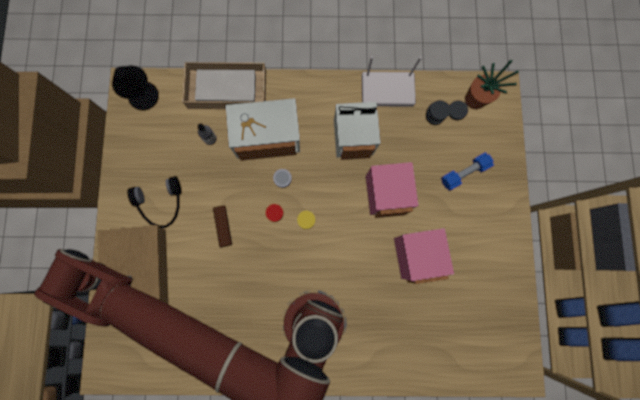

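Tin-like candidates in the top view are grey metal (282,178), red (275,213) and yellow (306,219). "Plain metal" means the grey one, which also stands in front of the wide white cupboard holding the keys. I'll check this in one close crop and measure from it.

```bash
cat > h.py <<'E'
import numpy as np,cv2
from plant import manip,cams
def ray(n,uv,z,c=None):
    c=c or cams.get_calibration(n);K=np.array(c["camera_matrix"]);T=np.array(c["cam_to_world"])
    p=cv2.undistortPoints(np.array([[uv]],float),K,np.array(c.get("distortion",np.zeros(5)),float))[0,0]
    d=T[:3,:3]@[p[0],-p[1],-1];o=T[:3,3];return o+d*(z-o[2])/d[2]
E
python3 - <<'E'
from h import *
im=cv2.imread("pics/top0.png")
hsv=cv2.cvtColor(im,cv2.COLOR_BGR2HSV)
m=((hsv[:,:,1]<45)&(hsv[:,:,2]>100)).astype(np.uint8)
m[:90]=0;m[200:]=0;m[:,:220]=0;m[:,390:]=0
m=cv2.morphologyEx(m,cv2.MORPH_OPEN,np.ones((3,3)))
cs,_=cv2.findContours(m,0,2)
for c in cs:
    if cv2.contourArea(c)<60: continue
    (x,y),r=cv2.minEnclosingCircle(c);b=cv2.boxPoints(cv2.minAreaRect(c))
    print(cv2.contourArea(c),x,y,r,b.round(1).tolist())
    z=.036 if r<15 else .16
    print("  centre",ray("top",(x,y),z).round(4),"corners",[ray("top",p,z)[:2].round(3).tolist() for p in b])
v=cv2.resize(im[90:230,220:390],None,fx=4,fy=4,interpolation=2)
cv2.imwrite("pics/crop.png",v)
E
```

```text
243.5 281.8834228515625 177.59844970703125 9.25574779510498 [[273.0, 169.0], [291.0, 169.0], [291.0, 186.0], [273.0, 186.0]]
  centre [0.517  0.1191 0.036 ] corners [[0.549, 0.152], [0.549, 0.086], [0.486, 0.085], [0.486, 0.151]]
1807.5 364.0 118.0 37.536746978759766 [[336.0, 90.0], [389.0, 90.0], [389.0, 146.0], [336.0, 146.0]]
  centre [ 0.7023 -0.1673  0.16  ] corners [[0.803, -0.071], [0.805, -0.256], [0.603, -0.251], [0.602, -0.071]]
3273.0 259.5 114.5 46.48127746582031 [[219.0, 90.0999984741211], [293.79998779296875, 82.5999984741211], [299.5, 140.10000610351562], [224.8000030517578, 147.60000610351562]]
  centre [0.7116 0.1919 0.16  ] corners [[0.799, 0.335], [0.829, 0.076], [0.621, 0.053], [0.593, 0.306]]
```

View pics/crop.png

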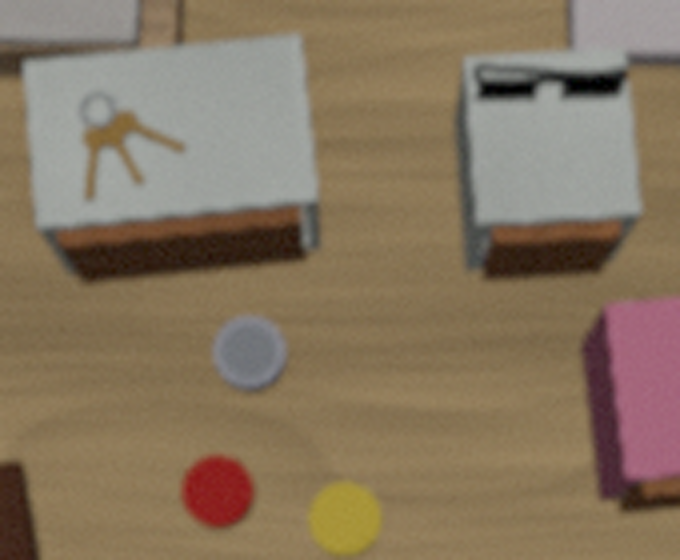

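The crop shows the grey tin at (250,352). The wide top's corners are at front (38,229)/(316,203) and back (25,62)/(300,36). The red (218,490) and yellow (345,518) tins are look-alikes and stand nearer the robot.

Run:
```python
from h import *
P=lambda u,v,z:ray("top",(220+u/4-.375,90+v/4-.375),z)[:2]
fl,fr,br,bl=[P(*p,.16) for p in((38,229),(316,203),(300,36),(25,62))]
print(fl,fr,br,bl,np.linalg.norm(fl-fr),np.linalg.norm(fr-br))
for a,b in((fr,fl),(br,bl)): print("yaw",np.degrees(np.arctan2(-(b-a)[0],(b-a)[1])))
ctr=(fl+fr+br+bl)/4
yw=np.mean([np.arctan2(-(b-a)[0],(b-a)[1]) for a,b in((fr,fl),(br,bl))])
X=np.array([np.cos(yw),np.sin(yw)]);Y=np.array([-X[1],X[0]])
O=ctr-.075*X; print("O",O,"front mid",(fl+fr)/2,"yaw",yw)
H=O+.105*Y
tin=P(250,352,.036);red=P(218,490,.036);yel=P(345,518,.036)
for n,p in(("tin",tin),("red",red),("yel",yel),("push",O-.014*X-.075*Y),("H",H)):
    print(n,p.round(3),"local",((p-O)@X).round(3),((p-O)@Y).round(3),"dH",np.linalg.norm(p-H).round(3))
nfl,nfr=P(475,223,.16),P(638,213,.16);print("narrow",nfl,nfr)
brush=[ray("top",p,.04)[:2].round(3) for p in((215,207),(227,206),(231,245),(219,246))];print(brush)
print("pink",[P(*p,.16).round(3) for p in((607,305),(632,478))])
print("bottle",ray("top",(203,128),.15))
print("phones",ray("top",(180,185),.05),ray("top",(178,215),.03))
```

```text
[0.59565468 0.29156381] [0.62055272 0.05639011] [0.77039168 0.07203074] [0.7445114  0.30876981] 0.23648801225690091 0.15065305934572476
yaw 6.043439713498553
yaw 6.238792351396854
O [0.60820801 0.1741653 ] front mid [0.6081037  0.17397696] yaw 0.10718269451322335
tin [0.517 0.118] local -0.097 -0.046 dH 0.179
red [0.39  0.145] local -0.22 -0.006 dH 0.247
yel [0.365 0.03 ] local -0.257 -0.117 dH 0.34
push [0.602 0.098] local -0.014 -0.075 dH 0.181
H [0.597 0.279] local 0.0 0.105 dH 0.0
narrow [ 0.60411163 -0.07876592] [ 0.6141114  -0.21743983]
[array([0.406, 0.357]), array([0.41 , 0.314]), array([0.271, 0.294]), array([0.267, 0.336])]
pink [array([ 0.534, -0.19 ]), array([ 0.387, -0.208])]
bottle [0.66490759 0.38600151 0.15      ]
phones [0.48380943 0.48422663 0.05      ] [0.37754763 0.49103924 0.03      ]
```

The grey tin at (0.517, 0.118) is 0.18 m from the hinge at (0.597, 0.279). I'll push it in -y to about (0.51, 0.01), cradled between the two half-open fingertips. First I move over its +y side and turn the jaws to lie along world x.

Emit:
{"op": "jog_arm", "data": {
  "targets": [
    [-0.034,-0.022,0,7],
    [-0.068,-0.044,0,14],
    [-0.102,-0.066,0,21],
    [-0.136,-0.088,0,28],
    [-0.17,-0.11,0,35]
  ],
  "fingers": 0.5
}}

```text
time: 0.52
tool_pos: [0.3039, 0.4478, 0.2307]
tool_rot: [-0.0, 0.431, 0.902, -0.0]
contact_force: [1.2, 0.6, 0.1]
gripper_width: 0.5
```

Emit:
{"op": "jog_arm", "data": {
  "targets": [
    [-0.04,0.002,0,7],
    [-0.08,0.004,0,14],
    [-0.12,0.007,0,21],
    [-0.16,0.009,0,28],
    [-0.2,0.011,0,35]
  ]
}}

```text
time: 0.93
tool_pos: [0.4391, 0.2998, 0.2309]
tool_rot: [-0.0, 0.683, 0.731, -0.0]
contact_force: [0.7, 0.4, -0.9]
gripper_width: 0.497
```

Emit:
{"op": "jog_arm", "data": {
  "targets": [
    [-0.025,0.02,0,4],
    [-0.05,0.04,0.01,4],
    [-0.08,0.06,0.03,4],
    [-0.09,0.072,0.06,4],
    [-0.09,0.072,0.08,4]
  ]
}}

```text
time: 1.35
tool_pos: [0.5183, 0.2143, 0.149]
tool_rot: [0.0, 0.707, 0.707, -0.001]
contact_force: [-0.7, 0.2, -0.8]
gripper_width: 0.496
```

Run:
```python
from h import *
s=manip.state();print(s["tool_pos"],s["tool_rot"])
c=cams.get_calibration("wrist");im=cams.grab_frame("wrist")[:,:,::-1];cv2.imwrite("pics/w1.png",im)
g=cams.grab_frame("top")[:,:,::-1];cv2.imwrite("pics/t1.png",g)
print(np.round(c["cam_to_world"],3).tolist())
cv2.imwrite("pics/both.png",np.hstack([cv2.resize(im,(400,250)),cv2.resize(g[90:250,200:390],(400,337))[:250]]))
```

```text
[0.5182749  0.2142993  0.14898375] [ 8.49667308e-05  7.07018002e-01  7.07195140e-01 -7.55962886e-04]
[[1.0, -0.001, 0.001, 0.518], [0.0, 0.944, 0.329, 0.299], [-0.001, -0.329, 0.944, 0.291], [0.0, 0.0, 0.0, 1.0]]
```

View pics/both.png

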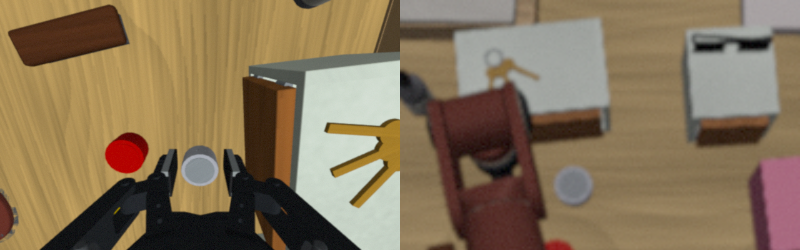

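The wrist view shows the tin centred between the fingers in x, and both fingers are clear of the door. Lowering now.

Emit:
{"op": "jog_arm", "data": {
  "targets": [
    [0,0,0.035,0],
    [0,0,0.07,0],
    [0,0,0.1,0],
    [0,0,0.125,0],
    [0,0,0.137,0]
  ]
}}

```text
time: 1.87
tool_pos: [0.5148, 0.2173, 0.0118]
tool_rot: [-0.001, 0.705, 0.709, -0.002]
contact_force: [-0.4, 0.2, 0.1]
gripper_width: 0.505
```

Emit:
{"op": "jog_arm", "data": {
  "targets": [
    [-0.012,0,0,0],
    [-0.024,0,0,0],
    [-0.034,0,0,0],
    [-0.042,0,0,0],
    [-0.048,0,0,0]
  ]
}}

```text
time: 2.28
tool_pos: [0.5187, 0.1681, 0.0164]
tool_rot: [0.001, 0.706, 0.708, 0.001]
contact_force: [0.1, -0.9, 0.7]
gripper_width: 0.497
```

Emit:
{"op": "jog_arm", "data": {
  "targets": [
    [-0.006,0,0,0],
    [-0.013,0,0,0],
    [-0.021,0,0,0],
    [-0.029,0,0,0],
    [-0.037,0,0,0]
  ]
}}

```text
time: 2.7
tool_pos: [0.5176, 0.1317, 0.0146]
tool_rot: [0.0, 0.705, 0.709, 0.0]
contact_force: [-0.2, 1.4, 1.7]
gripper_width: 0.5
```

Emit:
{"op": "jog_arm", "data": {
  "targets": [
    [-0.008,0,0,0],
    [-0.016,0,0,0],
    [-0.024,0,0,0],
    [-0.032,0,0,0],
    [-0.04,0,0,0]
  ]
}}

```text
time: 3.12
tool_pos: [0.5175, 0.0914, 0.0143]
tool_rot: [-0.0, 0.706, 0.709, 0.0]
contact_force: [0.5, 1.7, 1.9]
gripper_width: 0.5
```

Emit:
{"op": "jog_arm", "data": {
  "targets": [
    [-0.008,0,0,0],
    [-0.016,0,0,0],
    [-0.024,0,0,0],
    [-0.03,0,0,0],
    [-0.034,0,0,0]
  ]
}}

```text
time: 3.53
tool_pos: [0.5176, 0.0574, 0.0143]
tool_rot: [-0.0, 0.706, 0.708, -0.0]
contact_force: [0.6, 1.7, 1.5]
gripper_width: 0.498
```

Run:
```python
from h import *
im=cams.grab_frame("wrist")[:,:,::-1]
g=cams.grab_frame("top")[:,:,::-1];cv2.imwrite("pics/t2.png",g)
cv2.imwrite("pics/both2.png",np.hstack([cv2.resize(im,(400,250)),cv2.resize(g[90:250,200:390],(400,337))[:250]]))
```

```text
(no output)
```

View pics/both2.png

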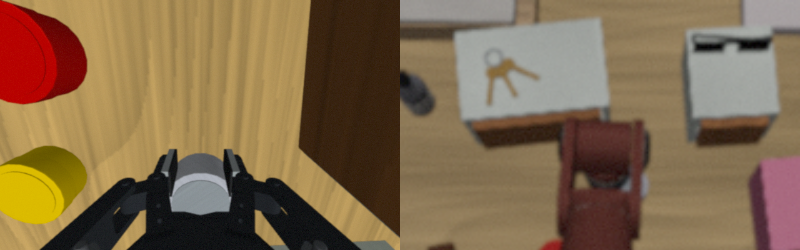

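Emit:
{"op": "jog_arm", "data": {
  "targets": [
    [-0.006,0,0,0],
    [-0.01,0,0,0],
    [-0.012,0,0,0],
    [-0.012,0,0,0],
    [-0.012,0,0,0]
  ]
}}

```text
time: 4.05
tool_pos: [0.5176, 0.0461, 0.0142]
tool_rot: [-0.0, 0.706, 0.709, -0.0]
contact_force: [0.8, -0.5, -0.4]
gripper_width: 0.502
```

Emit:
{"op": "jog_arm", "data": {
  "targets": [
    [0.01,0,0,0],
    [0.03,0,0,0],
    [0.05,0,0,0],
    [0.05,-0.02,-0.03,0],
    [0.05,-0.05,-0.07,0]
  ]
}}

```text
time: 4.47
tool_pos: [0.4698, 0.0973, 0.0745]
tool_rot: [-0.003, 0.705, 0.709, -0.003]
contact_force: [0.4, 0.7, 1.9]
gripper_width: 0.499
```

Emit:
{"op": "jog_arm", "data": {
  "targets": [
    [0,-0.02,-0.035,0],
    [0,-0.04,-0.07,0],
    [0,-0.06,-0.07,0],
    [0,-0.09,-0.07,0],
    [0,-0.1,-0.07,0]
  ],
  "fingers": 0
}}

```text
time: 4.88
tool_pos: [0.3703, 0.0963, 0.148]
tool_rot: [0.0, 0.705, 0.709, 0.0]
contact_force: [1.1, -0.8, -0.5]
gripper_width: 0.001
```

Run:
```python
from h import *
s=manip.state();print(s["tool_pos"],s["tool_rot"],s["gripper_width"])
g=cams.grab_frame("top")[:,:,::-1];w=cams.grab_frame("scene")[:,:,::-1]
cv2.imwrite("pics/t3.png",g)
cv2.imwrite("pics/both3.png",np.hstack([cv2.resize(g[90:230,220:390],(510,420),interpolation=2),cv2.resize(w[160:300,180:277],(291,420),interpolation=2)])[:, :800])
```

```text
[0.37029928 0.09634931 0.14799229] [8.44320639e-05 7.05122199e-01 7.09085735e-01 3.13336665e-04] 0.0005067067193667683
```

View pics/both3.png

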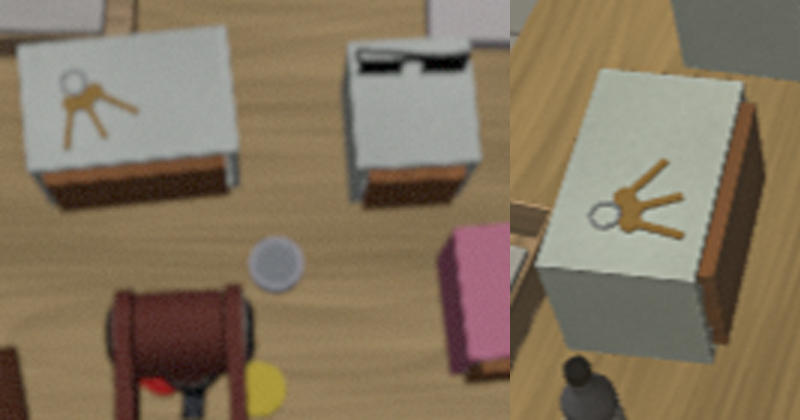

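The tin now stands near (0.517, 0.01), about 0.28 m from the hinge, and the door is still shut. Next I approach the door at its push point with the fingers shut, turned 6° to match the cupboard's yaw.

Emit:
{"op": "jog_arm", "data": {
  "targets": [
    [0,0.03,0.01,-3],
    [0,0.07,0.02,-6],
    [-0.002,0.11,0.033,-6],
    [-0.003,0.15,0.033,-6],
    [-0.003,0.17,0.033,-6]
  ]
}}

```text
time: 5.4
tool_pos: [0.5462, 0.0933, 0.113]
tool_rot: [-0.0, 0.668, 0.744, -0.0]
contact_force: [-0.1, -0.7, 0.8]
gripper_width: 0.001
```

Emit:
{"op": "jog_arm", "data": {
  "targets": [
    [0,0.01,0,0],
    [0,0.018,0,0],
    [0,0.025,0,0],
    [0,0.03,0,0],
    [0,0.03,0,0]
  ]
}}

```text
time: 5.82
tool_pos: [0.5725, 0.0969, 0.1149]
tool_rot: [0.0, 0.667, 0.745, 0.0]
contact_force: [-0.1, -0.0, 0.2]
gripper_width: -0.0
```

Emit:
{"op": "jog_arm", "data": {
  "targets": [
    [0,0.003,0,0],
    [0,0.006,0,0],
    [0,0.009,0,0],
    [0,0.011,0,0],
    [0,0.012,0,0]
  ]
}}

```text
time: 6.23
tool_pos: [0.5844, 0.0979, 0.1149]
tool_rot: [0.0, 0.667, 0.745, 0.0]
contact_force: [-0.1, 0.1, -0.1]
gripper_width: 0.003
```

Emit:
{"op": "jog_arm", "data": {
  "targets": [
    [0,0.001,0,0],
    [0,0.002,0,0],
    [0,0.003,0,0],
    [0,0.004,0,0],
    [0,0.004,0,0]
  ]
}}

```text
time: 6.65
tool_pos: [0.5876, 0.0983, 0.1145]
tool_rot: [-0.001, 0.667, 0.745, -0.001]
contact_force: [-4.5, -0.5, 1.5]
gripper_width: 0.003
```

Emit:
{"op": "jog_arm", "data": {
  "targets": [
    [0,0.001,0,0],
    [0,0.002,0,0],
    [0,0.003,0,0],
    [0,0.003,0,0]
  ]
}}

```text
time: 6.98
tool_pos: [0.5879, 0.0983, 0.1145]
tool_rot: [-0.003, 0.667, 0.745, -0.004]
contact_force: [-16.5, -1.4, 9.1]
gripper_width: 0.0
```

It presses 16 N without advancing and with an upward component, so the wide knuckles probably meet the carcass's front top edge. I'll back off, look, and re-approach turned 90° so the slim side faces the door.

Emit:
{"op": "jog_arm", "data": {
  "targets": [
    [0,-0.01,0,0],
    [0,-0.03,0,0],
    [0,-0.06,0,0],
    [0,-0.09,0,0],
    [0,-0.09,0,0]
  ]
}}

```text
time: 7.4
tool_pos: [0.4964, 0.0888, 0.1122]
tool_rot: [-0.002, 0.667, 0.745, -0.002]
contact_force: [0.2, -0.4, -0.8]
gripper_width: -0.0
```

Run:
```python
from h import *
s=manip.state();print(s["tool_pos"],s["joint_pos"],s["contact_force"])
g=cams.grab_frame("top")[:,:,::-1];w=cams.grab_frame("scene")[:,:,::-1];r=cams.grab_frame("wrist")[:,:,::-1]
cv2.imwrite("pics/b4.png",np.hstack([cv2.resize(g[90:230,220:390],(340,280),interpolation=2),cv2.resize(r,(448,280))]))
```

```text
[0.49642646 0.08880902 0.1122082 ] [ 2.93063443e-02 -1.30310761e-01  1.99645255e+00  9.15678356e-05
  1.28050965e+00 -8.01441872e-02] [ 0.18224957 -0.38557703 -0.8292352 ]
```

View pics/b4.png

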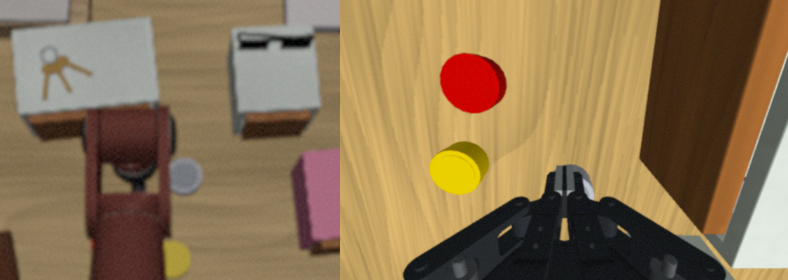

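The door is still shut and the linkage really is wide in the jaw direction. Turning -90°.

Emit:
{"op": "jog_arm", "data": {
  "targets": [
    [0,0,0,-7],
    [0,0,0,-14],
    [0,0,0,-21],
    [0,0,0,-28],
    [0,0,0,-35]
  ]
}}

```text
time: 7.97
tool_pos: [0.5036, 0.0889, 0.1154]
tool_rot: [0.001, 0.41, 0.912, 0.0]
contact_force: [-0.2, 0.0, -0.3]
gripper_width: -0.005
```

Emit:
{"op": "jog_arm", "data": {
  "targets": [
    [0,0,0,-7],
    [0,0,0,-14],
    [0,0,0,-21],
    [0,0,0,-28],
    [0,0,0,-35]
  ]
}}

```text
time: 8.38
tool_pos: [0.5036, 0.0889, 0.1154]
tool_rot: [0.001, 0.117, 0.993, 0.0]
contact_force: [0.5, -0.1, -0.5]
gripper_width: 0.001
```

Emit:
{"op": "jog_arm", "data": {
  "targets": [
    [0,0,-0.003,-7],
    [0,0,-0.006,-14],
    [0,0,-0.006,-20],
    [0,0,-0.006,-20]
  ]
}}

```text
time: 8.72
tool_pos: [0.5036, 0.0889, 0.1216]
tool_rot: [0.001, -0.055, 0.998, -0.0]
contact_force: [0.5, 0.0, -0.3]
gripper_width: 0.0
```

Emit:
{"op": "jog_arm", "data": {
  "targets": [
    [-0.02,0,0,0],
    [-0.04,0,0,0],
    [-0.06,0,0,0],
    [-0.071,0,0,0],
    [-0.075,0,0,0]
  ]
}}

```text
time: 9.13
tool_pos: [0.5788, 0.0971, 0.121]
tool_rot: [0.001, -0.053, 0.999, 0.0]
contact_force: [-0.5, -0.0, 0.3]
gripper_width: -0.002
```

Emit:
{"op": "jog_arm", "data": {
  "targets": [
    [-0.003,0,0,0],
    [-0.006,0,0,0],
    [-0.009,0,0,0],
    [-0.012,0,0,0],
    [-0.013,0,0,0]
  ]
}}

```text
time: 9.55
tool_pos: [0.5893, 0.0985, 0.1207]
tool_rot: [0.0, -0.054, 0.999, 0.0]
contact_force: [-0.2, -0.4, -0.1]
gripper_width: 0.001
```

Emit:
{"op": "jog_arm", "data": {
  "targets": [
    [-0.001,0,0,0],
    [-0.002,0,0,0],
    [-0.003,0,0,0],
    [-0.003,0,0,0]
  ]
}}

```text
time: 9.88
tool_pos: [0.5922, 0.0988, 0.1207]
tool_rot: [0.0, -0.055, 0.999, -0.0]
contact_force: [-0.0, -0.8, 0.3]
gripper_width: 0.003
```

Emit:
{"op": "jog_arm", "data": {
  "targets": [
    [-0.001,0,0,0],
    [-0.002,0,0,0],
    [-0.003,0,0,0],
    [-0.004,0,0,0]
  ]
}}

```text
time: 10.22
tool_pos: [0.5947, 0.0989, 0.1206]
tool_rot: [-0.002, -0.055, 0.999, -0.0]
contact_force: [-8.1, -1.9, 5.9]
gripper_width: -0.001
```

Emit:
{"op": "jog_arm", "data": {
  "targets": [
    [-0.001,0,0,0],
    [-0.002,0,0,0],
    [-0.003,0,0,0]
  ]
}}

```text
time: 10.47
tool_pos: [0.5975, 0.0991, 0.1206]
tool_rot: [-0.002, -0.055, 0.999, -0.0]
contact_force: [-8.2, -3.0, 5.1]
gripper_width: 0.001
```

Emit:
{"op": "jog_arm", "data": {
  "targets": [
    [-0.001,0,0,0],
    [-0.002,0,0,0]
  ]
}}

```text
time: 10.63
tool_pos: [0.5995, 0.0992, 0.1206]
tool_rot: [-0.003, -0.055, 0.999, -0.001]
contact_force: [-9.3, -2.1, 5.0]
gripper_width: 0.0
```

Emit:
{"op": "jog_arm", "data": {
  "targets": [
    [0.002,0,0,0],
    [0.006,0,0,0],
    [0.012,0,0,0],
    [0.02,0,0,0]
  ]
}}

```text
time: 10.97
tool_pos: [0.5808, 0.0979, 0.1205]
tool_rot: [0.0, -0.055, 0.999, 0.0]
contact_force: [-1.2, 1.3, 0.4]
gripper_width: -0.003
```

Emit:
{"op": "jog_arm", "data": {
  "targets": [
    [0.01,0,0,0],
    [0.02,0,0,0],
    [0.03,0,0,0],
    [0.04,0,0,0],
    [0.05,0,0,0]
  ]
}}

```text
time: 11.38
tool_pos: [0.5305, 0.092, 0.1207]
tool_rot: [0.0, -0.055, 0.999, -0.0]
contact_force: [-0.9, 1.5, 0.4]
gripper_width: -0.005
```

Run:
```python
from h import *
s=manip.state();print(s["tool_pos"],s["contact_force"])
g=cams.grab_frame("top")[:,:,::-1];w=cams.grab_frame("scene")[:,:,::-1];r=cams.grab_frame("wrist")[:,:,::-1]
cv2.imwrite("pics/b5.png",np.hstack([cv2.resize(w[150:320,180:360],(300,283),interpolation=2),cv2.resize(r,(453,283))]))
```

```text
[0.53050752 0.09200892 0.12071427] [-0.94498857  1.46774726  0.41562628]
```

View pics/b5.png

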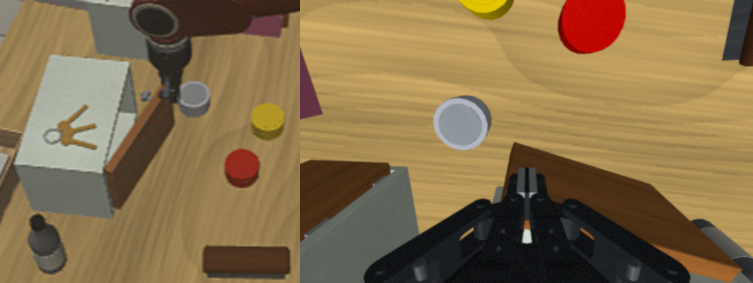

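The door has let go and rests on the finger. Backing off further along -x.

Emit:
{"op": "jog_arm", "data": {
  "targets": [
    [0.012,0,0,0],
    [0.03,0,0,0],
    [0.06,0,0,0],
    [0.1,0,0,0],
    [0.14,0,0,0]
  ]
}}

```text
time: 11.95
tool_pos: [0.392, 0.0766, 0.1209]
tool_rot: [0.0, -0.055, 0.999, -0.0]
contact_force: [-0.5, 0.8, 1.0]
gripper_width: 0.004
```

Emit:
{"op": "jog_arm", "data": {
  "targets": [
    [0.02,0,-0.02,0],
    [0.03,0,-0.05,0],
    [0.03,0,-0.08,0],
    [0.03,0,-0.08,0],
    [0.03,0,-0.08,0]
  ]
}}

```text
time: 12.37
tool_pos: [0.3644, 0.0735, 0.2036]
tool_rot: [0.003, -0.054, 0.999, -0.0]
contact_force: [-0.1, 0.1, -0.3]
gripper_width: 0.001
```

Run:
```python
from h import *
for i in range(16): r=cams.grab_frame("wrist")
s=manip.state();print(s["time"],s["tool_pos"],s["contact_force"])
g=cams.grab_frame("top")[:,:,::-1];w=cams.grab_frame("scene")[:,:,::-1]
cv2.imwrite("pics/t6.png",g)
cv2.imwrite("pics/b6.png",np.hstack([cv2.resize(w[150:320,180:360],(300,283),interpolation=2),cv2.resize(g[80:260,180:400],(346,283),interpolation=2)]))
h=cv2.cvtColor(g,cv2.COLOR_BGR2HSV);m=((h[:,:,1]<45)&(h[:,:,2]>100)).astype(np.uint8)
m[:162]=0;m[195:]=0;m[:,:295]=0;m[:,330:]=0
cs,_=cv2.findContours(m,0,2);c=max(cs,key=cv2.contourArea);(x,y),q=cv2.minEnclosingCircle(c)
p=ray("top",(x,y),.036)[:2];print(x,y,q,p,np.linalg.norm(p-[.597,.279]))
```

```text
13.1667 [0.36255454 0.07361928 0.20066736] [-0.59157601 -0.55783471 -0.10327395]
311.68182373046875 177.68182373046875 9.343194007873535 [0.51755487 0.01034398] 0.28015635581513515
```

View pics/b6.png

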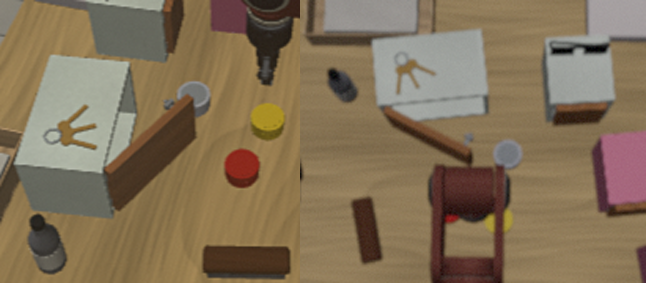

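The door is ajar at about 35° (0.6 rad), the tin stands clear at 0.28 m from the hinge, the narrow door is shut and the arm touches nothing.

```bash
python3 -c "
from plant import manip
print(manip.job_done())"
```

```text
the job is handed in; nothing more can be done
None
```

The job is handed in: the tin is clear of the door's sweep and the wide door is ajar. Handing in gives no verdict, so this rests on my own checks.

**Tin:** I slid the grey metal tin about 108 mm in -y with the tips of the two half-open fingers. It stands upright at about (0.518, 0.010), 0.28 m from the hinge against the 0.24 m needed. Nothing in the pictures suggested it was lifted or tipped.

**Door:** The first press did not open it. It stalled at 16 N, apparently because the gripper's wide linkage met the cupboard's front top edge. I backed off, turned the gripper 90° and pressed again at about 9 N. The catch let go, and the door followed the finger out as I backed off.

**Last checks:**
- **Wide door:** ajar at roughly 0.6 rad, read from the top view. I did not measure whether it had fully stopped moving.
- **Narrow door and bystanders:** in the last picture the narrow door is shut and the sunglasses, keys, bottle and brush look unmoved. The headphones and dumbbell were outside that picture, but the arm never worked near them.
- **Arm:** it is clear of everything, with a force reading under 1 N.
- **Time:** about 13 s of the 58 s allowed.

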